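Bin the used blood-grouping tile

TASK

Throw away the used blood-grouping tile, the white one with the dark red spots, in the clinical-waste bin on the counter. It is too thin to pick up where it lies, so slide it flat over the free end of the counter until about a third of it sticks out, where you can take hold of it by its edges. The bin's hand lever, pressed fully down, lifts the lid and keeps it up; when the tile is in, raise the lever so that the lid shuts, and leave the clean tile, the reagent bottles, the lancet box and the marker where they are.

Things in the scene. Friction and masses are not known exactly. Their poses are not given: they have to be found in the camera images.
- used_tile_center (a point): centre (half-way up) of the used tile: a flat white plastic plate 60 mm wide (its x), 150 mm long (its y), 3 mm thick (z up), 22 to 40 g, with two rows of four round wells on top, six of them holding dark red spots. It lies flat on the counter, its y axis within 15 degrees of the world y axis, and slides along under a fingertip pressed down on it.
- clean_tile_center (a point): centre (half-way up) of the clean tile: the same plate, its wells white and empty, no red spots. It lies beside the used one, their centres at least 135 mm apart in x; either of the two may be the nearer to the robot. It is to stay where it is.
- counter_end (a point): a point on the top rim of the counter's free end, which is straight, runs along the world x past both tiles and faces -y (the robot's right); the rim lies at this point's y. On its +y side is the dark counter top (z = 0, 35 mm thick, cabinet below set back 30 mm); on its -y side only air, down past 120 mm below the top.
- bin_mouth (a point): centre of the bin's mouth, at the rim, 175 mm above the counter. The bin is a white bench-top box fixed to the counter, 220 mm (its x) by 240 mm (its y) outside; walls and floor 6 mm, so the mouth is 208 by 228 mm. Its x axis runs level from its front, with the lever (facing the tiles), to its back, where the yellow lid is hinged; the raised lid stands along the back rim.
- lid (a joint): angle of the yellow lid (234 by 254 mm, 120 g) over the mouth: 0 shut, 1.89 rad fully raised, a little past upright. The lever drives it (lid angle = 3.5 x lever angle). Fully raised it stays up by its own weight; brought back below about 1.4 rad it falls shut by itself and carries the lever back up.
- lever (a joint): angle of the bin's hand lever: 0 at rest (sloping up 0.27 rad towards its pad), 0.54 rad pressed fully down against a stop (sloping down 0.27 rad). Pressing takes about 3 to 8 N at the pad. Fully down it stays when let go; when its pad is then raised about 25 mm it goes on up by itself as the lid falls shut.
- lever_pad (a point): centre of the red pad at the lever's free end: 45 mm along the bin's x, 50 mm wide along the bin's y, 8 mm thick. It sticks out from the middle of the bin's front (to the bin's -x), 110 mm clear of it. Its pivot lies level along the bin's y, 150 mm from here towards the bin, 110 mm above the counter. Centre 150 mm above the counter at rest, 70 mm fully down; free space below and beside it.
- reagent_blue: small blue dropper bottle with a white cap, 25 mm across and 64 mm tall, standing beyond the tiles; origin under its base. Stays where it is.
- reagent_yellow: small yellow dropper bottle with a white cap, 25 mm across and 64 mm tall; origin under its base. Stays where it is.
- reagent_clear: small clear dropper bottle with a white cap, 25 mm across and 64 mm tall; origin under its base. Stays where it is.
- lancet_box: white carton with a teal band, 100 mm along its x, 60 mm along its y and 35 mm tall, lying beyond the bin's lever; origin under its centre. Stays where it is.
- marker: white marker pen with a black cap, 130 mm long and 15 mm thick, lying between the tiles and the bin's lever; origin under its middle, x along it. Stays where it is.
Not all that is in view belongs to the job. Leave any purple or yellow look-alike of the part that bears used_tile_center alone.

How it is judged:
By the outcome, as a careful person would: the job done as asked, in the order asked, and still so for the second after the job is handed in, with the robot touching nothing.
It also fails if it takes over 67 s, if anything falls off the work surface, if the arm or the gripper's body presses on something with over 40 N, if the wrist force passes 120 N, or if a joint passes its speed limit or range.

ROBOT

A 6-joint arm with a two-finger parallel gripper is mounted at the origin on the work surface. World frame = base frame: x ahead of the robot, y to its left, z up, the work surface at z = 0. Lengths are in mm, angles in rad, forces in N, time in s.
With the tool pointing down it reaches from about 350 to 725 mm from the base axis. Payload 4.3 kg.
Tool frame: the origin (TCP) lies at the very end of the fingers, on their centre line; the grasp point (between the pads) lies 19 mm behind it; z points along the fingers, y is the direction in which the jaws open and shut (so a half turn about z gives the same grasp; the last joint's range is limited). The gripper opens to 85 mm and grips with 20 to 120 N. Pads are 22 mm wide; open, the fingers measure 114 mm over their backs; the gripper's body (76 mm by 85 mm) begins 54 mm behind the grasp point. The pads swing forward as they close: fully open they stand 13 mm farther back than shut.
Start: joints at [-1.459, 0.377, 0.081, 1.274, 0, 1.46], TCP at [126.5, -560.95, 231.329] pointing down, gripper open.
Joint ranges: [-2.72, 2.72], [-0.84, 1.66], [-1.02, 1.22], [-1.77, 2.12], [-1.37, 1.28], [-3.14, 3.14]. Speed limits (rad/s): [2.57, 2.57, 3.14, 3.14, 3.14, 3.14].

INTERFACE

Orientations are given as a rotation vector (axis times angle).
In Python, from bench import env gives the robot as it stands.
- The arm moves only by the tool drive_tool, never from a script. Its argument "rows" is a list of rows, each an object of numbers: "dx", "dy", "dz": the shift along the tool's x, y, z in m; "rx", "ry", "rz": the turn, a rotation vector about the tool's x, y, z in degrees; "fingers": the gripper's target within -1 to 1 (shut at 1, half-way at 0, fully open at -1). In form: [{"dx": .., "dy": .., "dz": .., "rx": .., "ry": .., "rz": .., "fingers": ..}, ...]. A call has 1 to 5 rows; each row shifts and turns the commanded pose from where the row before left it, along the tool's axes as they then stand; what a row does not reach is not made up. A row lasts 1/10 s, in which the tool goes at most 50 mm and 8.59 degrees, less where a joint would pass 70% of its speed; a pose out of reach is approached as far as the arm can. A call with a gripper value outside its range is refused whole. The fingers move at their own pace and stop on an object; the grip force is fixed at half the most. Time passes only in rows, so rows that do not move let the fingers close. It gives the time, the measured TCP pose, the force and the opening at its end, in the units of the state.
- env.sense(): the state, without advancing time (a new reading comes with each control period).
- env.read_camera(name): name is "scene" or "top" or "wrist"; returns a dict with "pixels" (420x560x3 uint8, red, green, blue), "fov_y" (degrees; the focal length in pixels is half the picture's height over the tangent of half this angle, whatever the lens; pixels are square), "cx", "cy" (the principal point, pixels), "D" ([k1, k2, p1, p2, k3] as OpenCV has them; the pictures are not rectified), "R" (3x3) and "t" (3): a world point X has camera coordinates R X + t. Camera axes: x right, y down, z forward; pixel columns grow to the right and rows downward; lengths in mm; the calibration is good to about 2 mm. A picture is of the moment at which its call begins. There is no depth.
- env.close_job(): hands the job in, once; it reports no verdict.
The state is a dict: "clock": time; "joint_positions": joint angles; "qd": joint speeds; "joint_efforts": joint torques, N m; "ee_pos": TCP position; "orientation": TCP orientation; "wrist_force": force on the tool from outside, world axes, zero at the start; "torque": the same for the moment, N m; "grip_width": opening from 0.0 (shut) to 1.0 (fully open).
Only numpy, scipy, OpenCV 4.12 (cv2) and the standard library are available. Lean on these libraries where they do the work, as an engineer would, in place of code of your own. Each camera call takes 0.05 s, during which the arm holds its last target. There are 200 camera calls.

## Working session

There is one attempt and no reset: what is moved stays moved. The work goes in short steps, Python scripts to look and compute and a tool call to move; the robot and the scene stay as the last step left them, time stands still between calls to the robot, and variables do not carry over. Pictures are saved under pics/ and viewed, on a budget of 10 in all, crops included, one or two more only if the job needs it, and the job is handed in when it is done.

Besides the shell and the picture viewer there is one more tool, called after "Request:" as name(argument=value, ...) on one line, values as JSON. drive_tool: Moves the arm, as the interface text tells. Its arguments: {"type":"object","properties":{"rows":{"type":"array","items":{"type":"object","properties":{"dx":{"type":"number"},"dy":{"type":"number"},"dz":{"type":"number"},"rx":{"type":"number"},"ry":{"type":"number"},"rz":{"type":"number"},"fingers":{"type":"number"}}}}},"required":["rows"]}

```bash
mkdir -p pics; cat > h.py <<'E'
from bench import env
import numpy as np, cv2
from scipy.spatial.transform import Rotation as Ro
def cam(n):
    c=env.read_camera(n); p=c["pixels"]; f=p.shape[0]/2/np.tan(np.radians(c["fov_y"])/2)
    c["K"]=np.array([[f,0,c["cx"]],[0,f,c["cy"]],[0,0,1]]); c["R"]=np.array(c["R"]);c["t"]=np.array(c["t"]);c["D"]=np.array(c["D"],float)
    return c
def save(c,n): cv2.imwrite("pics/"+n,c["pixels"][:,:,::-1])
def ray(c,uv,z):
    n=cv2.undistortPoints(np.array(uv,float).reshape(-1,1,2),c["K"],c["D"]).reshape(-1,2)
    d=np.c_[n,np.ones(len(n))]@c["R"]; o=-c["R"].T@c["t"]
    return o+d*((z-o[2])/d[:,2])[:,None]
def proj(c,X): return cv2.projectPoints(np.array(X,float).reshape(-1,3),cv2.Rodrigues(c["R"])[0],c["t"],c["K"],c["D"])[0].reshape(-1,2)
E
python3 - <<'E'
from h import *
a=cam("top");b=cam("scene");save(a,"top.png");save(b,"scene.png")
print(-a["R"].T@a["t"],-b["R"].T@b["t"]);s=env.sense();print(s["clock"],s["ee_pos"],s["orientation"],s["grip_width"]); print(Ro.from_rotvec(s["orientation"]).as_matrix())
E
```

```text
[ 389.11000241  136.31962195 1259.05012922] [1449.31303263  408.71040352  932.10920007]
0.1 [ 126.43882408 -560.32860099  230.45920861] [-3.12048415e+00 -3.47484469e-01 -1.26273301e-05] 0.9984644376166855
[[ 9.75503487e-01  2.19983885e-01 -1.93525994e-04]
 [ 2.19983871e-01 -9.75501829e-01  1.81058289e-03]
 [ 2.09514099e-04 -1.80880252e-03 -9.99998342e-01]]
```

View pics/top.png

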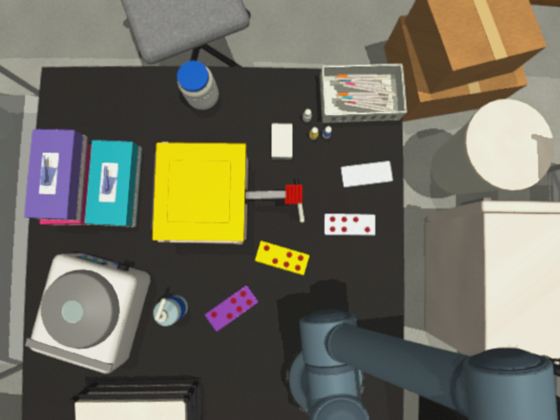

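View pics/scene.png

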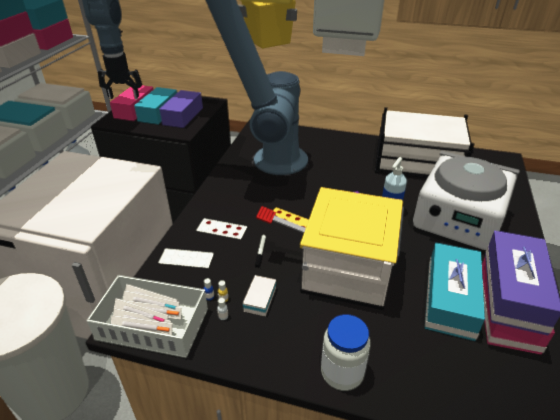

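The top view shows the used tile at about (350,224), the clean tile at (367,173), the counter's free end near column 404, the lever pad at (293,194) and the bin at (200,192). The marker is at (301,212) and the bottles are near (315,128). Next I turn these into positions.

```bash
python3 - <<'E'
from h import *
a=cam("top");p=a["pixels"];hsv=cv2.cvtColor(p,cv2.COLOR_RGB2HSV).astype(int)
white=((hsv[:,:,1]<60)&(hsv[:,:,2]>140)).astype(np.uint8)
red=((hsv[:,:,1]>130)&((hsv[:,:,0]<8)|(hsv[:,:,0]>172))&(hsv[:,:,2]>90)).astype(np.uint8)
yel=((hsv[:,:,1]>130)&(abs(hsv[:,:,0]-28)<8)).astype(np.uint8)
def blob(m,u,v,r,z,name,cl=3):
    q=np.zeros_like(m);q[v-r:v+r,u-r:u+r]=m[v-r:v+r,u-r:u+r]
    q=cv2.morphologyEx(q,cv2.MORPH_CLOSE,np.ones((cl,cl)))
    cs=max(cv2.findContours(q,0,1)[0],key=cv2.contourArea)
    W=ray(a,cs.reshape(-1,2),z)[:,:2].astype(np.float32)
    (c,s,an)=cv2.minAreaRect(W);bx=cv2.boxPoints((c,s,an))
    print(name,np.round(c,1),np.round(s,1),round(an,1),np.round(bx).tolist())
blob(white,350,224,34,3,"used",9);blob(white,367,173,32,3,"clean")
blob(red,293,194,16,154,"pad");blob(yel,200,192,60,182,"lid")
blob(white,301,212,12,15,"marker");blob(white,282,140,20,35,"box")
g=cv2.cvtColor(p,cv2.COLOR_RGB2GRAY).astype(int)
for r in (130,150,190,200,224,240,260):
    row=g[r,385:425]; print(r,row[12:30].tolist(),385+np.argmax(abs(np.diff(row))))
print(np.round(ray(a,[[403.5,150],[403.5,224],[403.5,260]],0),1))
E
```

```text
used [454.7 -65.9] [ 60.2 151.5] 0.8 [[424.0, 9.0], [426.0, -142.0], [486.0, -141.0], [484.0, 10.0]]
clean [ 608.8 -118.5] [ 62.7 152.7] 8.2 [[567.0, -47.0], [589.0, -199.0], [651.0, -190.0], [629.0, -38.0]]
pad [525.3 106.3] [50.7 45.1] 0.9 [[500.0, 128.0], [500.0, 83.0], [551.0, 84.0], [550.0, 129.0]]
lid [525.5 351.2] [257.1 239.5] 0.4 [[396.0, 470.0], [398.0, 231.0], [655.0, 232.0], [653.0, 472.0]]
marker [486.1  80.5] [52.1 11.3] 8.8 [[459.0, 82.0], [461.0, 71.0], [513.0, 79.0], [511.0, 90.0]]
box [699.7 141. ] [ 60.4 101.9] 88.5 [[648.0, 112.0], [750.0, 109.0], [751.0, 170.0], [650.0, 173.0]]
130 [50, 51, 51, 48, 52, 96, 149, 148, 143, 142, 142, 143, 145, 144, 142, 141, 141, 141] 402
150 [51, 49, 49, 49, 47, 65, 95, 104, 104, 103, 103, 106, 104, 104, 105, 103, 105, 104] 402
190 [49, 50, 50, 49, 50, 61, 103, 152, 165, 166, 166, 167, 169, 166, 167, 160, 141, 120] 403
200 [49, 49, 50, 50, 48, 61, 103, 148, 165, 167, 167, 169, 167, 166, 165, 163, 161, 161] 403
224 [50, 51, 49, 49, 49, 51, 67, 95, 106, 104, 105, 105, 106, 106, 105, 106, 104, 104] 403
240 [51, 50, 50, 49, 50, 50, 63, 94, 104, 108, 106, 105, 105, 104, 105, 105, 105, 105] 403
260 [50, 50, 49, 51, 48, 50, 57, 82, 100, 106, 107, 107, 107, 108, 107, 107, 107, 108] 403
[[ 685.  -234.9    0. ]
 [ 457.  -232.1    0. ]
 [ 348.6 -231.4    0. ]]
```

Request:
drive_tool(rows=[{"rz": -8.59, "fingers": 1}, {"rz": -8.59, "fingers": 1}, {"rz": -8.59, "fingers": 1}, {"rz": -8.59, "fingers": 1}, {"rz": -8.59, "fingers": 1}])

```text
invalid input
```

Request:
drive_tool(rows=[{"rz": -8.59, "fingers": 1}, {"rz": -8.59, "fingers": 1}, {"rz": -8.59, "fingers": 1}, {"rz": -8.59, "fingers": 1}, {"fingers": 1}])

```text
invalid input
```

Request:
drive_tool(rows=[{"dx": 0, "dy": 0, "dz": 0, "rx": 0, "ry": 0, "rz": -8.5, "fingers": 1}, {"dx": 0, "dy": 0, "dz": 0, "rx": 0, "ry": 0, "rz": -8.5, "fingers": 1}, {"dx": 0, "dy": 0, "dz": 0, "rx": 0, "ry": 0, "rz": -8.5, "fingers": 1}, {"dx": 0, "dy": 0, "dz": 0, "rx": 0, "ry": 0, "rz": -8.5, "fingers": 1}, {"dx": 0, "dy": 0, "dz": 0, "rx": 0, "ry": 0, "rz": -8.5, "fingers": 1}])

```text
clock: 0.65
ee_pos: [126.5, -560.7, 230.9]
orientation: [-2.779, -1.464, -0.001]
wrist_force: [-0.0, -0.4, 0.6]
grip_width: 0.147
```

Request:
drive_tool(rows=[{"dx": 0, "dy": 0, "dz": 0, "rx": 0, "ry": 0, "rz": -8.5, "fingers": 1}, {"dx": 0, "dy": 0, "dz": 0, "rx": 0, "ry": 0, "rz": -8.5, "fingers": 1}, {"dx": 0, "dy": 0, "dz": 0, "rx": 0, "ry": 0, "rz": -8.5, "fingers": 1}, {"dx": 0, "dy": 0, "dz": 0, "rx": 0, "ry": 0, "rz": -8.5, "fingers": 1}, {"dx": 0, "dy": 0, "dz": 0, "rx": 0, "ry": 0, "rz": -0.8, "fingers": 1}])

```text
clock: 1.15
ee_pos: [126.5, -560.7, 231.0]
orientation: [-2.22, -2.222, -0.001]
wrist_force: [-0.1, -0.3, 0.1]
grip_width: 0.001
```

Request:
drive_tool(rows=[{"dx": 0.0355, "dy": 0.0235, "dz": 0, "rx": 0, "ry": 0, "rz": 0, "fingers": 1}, {"dx": 0.0355, "dy": 0.0235, "dz": 0, "rx": 0, "ry": 0, "rz": 0, "fingers": 1}, {"dx": 0.0355, "dy": 0.0235, "dz": 0, "rx": 0, "ry": 0, "rz": 0, "fingers": 1}, {"dx": 0.0355, "dy": 0.0235, "dz": 0, "rx": 0, "ry": 0, "rz": 0, "fingers": 1}, {"dx": 0.0355, "dy": 0.0235, "dz": 0, "rx": 0, "ry": 0, "rz": 0, "fingers": 1}])

```text
clock: 1.65
ee_pos: [244.6, -381.8, 231.2]
orientation: [2.225, 2.217, 0.0]
wrist_force: [0.8, -0.4, 0.5]
grip_width: 0.001
```

Request:
drive_tool(rows=[{"dx": 0.0355, "dy": 0.0235, "dz": 0.01, "rx": 0, "ry": 0, "rz": 0, "fingers": 1}, {"dx": 0.0355, "dy": 0.0235, "dz": 0.01, "rx": 0, "ry": 0, "rz": 0, "fingers": 1}, {"dx": 0.0355, "dy": 0.0235, "dz": 0.01, "rx": 0, "ry": 0, "rz": 0, "fingers": 1}, {"dx": 0.0355, "dy": 0.0235, "dz": 0.01, "rx": 0, "ry": 0, "rz": 0, "fingers": 1}, {"dx": 0.0355, "dy": 0.0235, "dz": 0.01, "rx": 0, "ry": 0, "rz": 0, "fingers": 1}])

```text
clock: 2.15
ee_pos: [362.0, -204.4, 181.0]
orientation: [2.225, 2.217, 0.0]
wrist_force: [0.9, 0.0, -1.0]
grip_width: 0.002
```

Request:
drive_tool(rows=[{"dx": 0.0355, "dy": 0.0235, "dz": 0.02, "rx": 0, "ry": 0, "rz": 0, "fingers": 1}, {"dx": 0.0355, "dy": 0.0235, "dz": 0.02, "rx": 0, "ry": 0, "rz": 0, "fingers": 1}, {"dx": 0.0355, "dy": 0.0235, "dz": 0.02, "rx": 0, "ry": 0, "rz": 0, "fingers": 1}, {"dx": 0.0355, "dy": 0.0235, "dz": 0.02, "rx": 0, "ry": 0, "rz": 0, "fingers": 1}, {"dx": 0, "dy": 0, "dz": 0, "rx": 0, "ry": 0, "rz": 0, "fingers": 1}])

```text
clock: 2.65
ee_pos: [455.6, -59.6, 98.9]
orientation: [-2.214, -2.223, 0.0]
wrist_force: [-0.3, 0.1, -1.0]
grip_width: -0.002
```

Request:
drive_tool(rows=[{"dx": 0, "dy": 0, "dz": 0.03, "rx": 0, "ry": 0, "rz": 0, "fingers": 1}, {"dx": 0, "dy": 0, "dz": 0.03, "rx": 0, "ry": 0, "rz": 0, "fingers": 1}, {"dx": 0, "dy": 0, "dz": 0.02, "rx": 0, "ry": 0, "rz": 0, "fingers": 1}, {"dx": 0, "dy": 0, "dz": 0.01, "rx": 0, "ry": 0, "rz": 0, "fingers": 1}, {"dx": 0, "dy": 0, "dz": 0, "rx": 0, "ry": 0, "rz": 0, "fingers": 1}])

```text
clock: 3.15
ee_pos: [454.1, -64.1, 10.4]
orientation: [-2.222, -2.218, 0.002]
wrist_force: [-0.4, -0.6, 0.4]
grip_width: 0.002
```

Request:
drive_tool(rows=[{"dx": 0, "dy": 0, "dz": 0.003, "rx": 0, "ry": 0, "rz": 0, "fingers": 1}, {"dx": 0, "dy": 0, "dz": 0.002, "rx": 0, "ry": 0, "rz": 0, "fingers": 1}, {"dx": 0, "dy": 0, "dz": 0.001, "rx": 0, "ry": 0, "rz": 0, "fingers": 1}, {"dx": 0, "dy": 0, "dz": 0, "rx": 0, "ry": 0, "rz": 0, "fingers": 1}])

```text
clock: 3.55
ee_pos: [455.9, -64.1, 5.8]
orientation: [2.221, 2.221, 0.001]
wrist_force: [1.0, 0.5, 0.1]
grip_width: -0.001
```

Request:
drive_tool(rows=[{"dx": 0, "dy": 0, "dz": 0.002, "rx": 0, "ry": 0, "rz": 0, "fingers": 1}, {"dx": 0, "dy": 0, "dz": 0.001, "rx": 0, "ry": 0, "rz": 0, "fingers": 1}, {"dx": 0, "dy": 0, "dz": 0, "rx": 0, "ry": 0, "rz": 0, "fingers": 1}])

```text
clock: 3.85
ee_pos: [455.8, -64.0, 3.0]
orientation: [2.221, 2.221, 0.0]
wrist_force: [-1.6, 0.1, 8.1]
grip_width: -0.002
```

Request:
drive_tool(rows=[{"dx": 0, "dy": 0, "dz": 0.001, "rx": 0, "ry": 0, "rz": 0, "fingers": 1}, {"dx": 0, "dy": 0, "dz": 0, "rx": 0, "ry": 0, "rz": 0, "fingers": 1}])

```text
clock: 4.05
ee_pos: [455.9, -64.0, 3.0]
orientation: [2.22, 2.221, 0.001]
wrist_force: [-5.1, 1.1, 19.0]
grip_width: 0.004
```

Request:
drive_tool(rows=[{"dx": -0.005, "dy": 0, "dz": -0.0005, "rx": 0, "ry": 0, "rz": 0, "fingers": 1}, {"dx": -0.01, "dy": 0, "dz": 0, "rx": 0, "ry": 0, "rz": 0, "fingers": 1}, {"dx": -0.01, "dy": 0, "dz": 0, "rx": 0, "ry": 0, "rz": 0, "fingers": 1}, {"dx": -0.01, "dy": 0, "dz": 0, "rx": 0, "ry": 0, "rz": 0, "fingers": 1}, {"dx": -0.005, "dy": 0, "dz": 0, "rx": 0, "ry": 0, "rz": 0, "fingers": 1}])

```text
clock: 4.55
ee_pos: [457.0, -102.6, 3.0]
orientation: [-2.22, -2.222, -0.009]
wrist_force: [0.8, 7.0, 11.6]
grip_width: -0.004
```

```bash
python3 - <<'E'
from h import *
a=cam("top");b=cam("scene");im=np.vstack([a["pixels"][150:290,250:450],b["pixels"][180:300,100:300]])
cv2.imwrite("pics/c1.png",cv2.resize(im,None,fx=2.2,fy=2.2)[:,:,::-1])
E
```

```text
(no output)
```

View pics/c1.png

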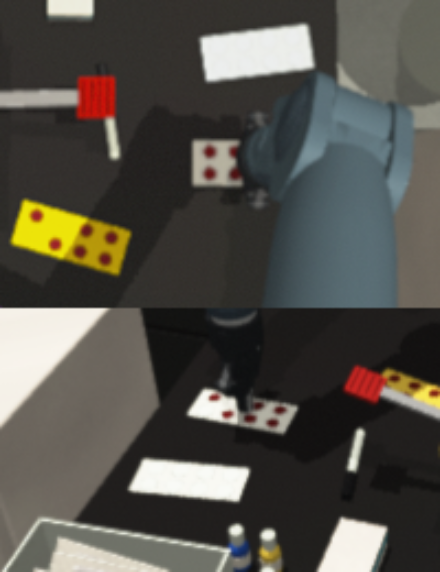

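The tile follows the fingertip: its left edge moved from column 325 to about 337 in the top view, and it is still straight. I keep sliding.

Request:
drive_tool(rows=[{"dx": -0.005, "dy": 0, "dz": 0, "rx": 0, "ry": 0, "rz": 0, "fingers": 1}, {"dx": -0.01, "dy": 0, "dz": 0, "rx": 0, "ry": 0, "rz": 0, "fingers": 1}, {"dx": -0.01, "dy": 0, "dz": 0, "rx": 0, "ry": 0, "rz": 0, "fingers": 1}, {"dx": -0.01, "dy": 0, "dz": 0, "rx": 0, "ry": 0, "rz": 0, "fingers": 1}, {"dx": -0.01, "dy": 0, "dz": 0, "rx": 0, "ry": 0, "rz": 0, "fingers": 1}])

```text
clock: 5.15
ee_pos: [456.8, -147.0, 3.0]
orientation: [-2.219, -2.223, -0.01]
wrist_force: [-0.2, 8.1, 12.6]
grip_width: 0.002
```

Request:
drive_tool(rows=[{"dx": -0.01, "dy": 0, "dz": 0, "rx": 0, "ry": 0, "rz": 0, "fingers": 1}, {"dx": -0.01, "dy": 0, "dz": 0, "rx": 0, "ry": 0, "rz": 0, "fingers": 1}, {"dx": -0.01, "dy": 0, "dz": 0, "rx": 0, "ry": 0, "rz": 0, "fingers": 1}, {"dx": -0.01, "dy": 0, "dz": 0, "rx": 0, "ry": 0, "rz": 0, "fingers": 1}, {"dx": -0.01, "dy": 0, "dz": 0, "rx": 0, "ry": 0, "rz": 0, "fingers": 1}])

```text
clock: 5.65
ee_pos: [456.6, -196.7, 3.0]
orientation: [-2.218, -2.222, -0.01]
wrist_force: [0.8, 9.1, 12.7]
grip_width: 0.002
```

Request:
drive_tool(rows=[{"dx": -0.005, "dy": 0, "dz": 0, "rx": 0, "ry": 0, "rz": 0, "fingers": 1}, {"dx": 0, "dy": 0, "dz": 0, "rx": 0, "ry": 0, "rz": 0, "fingers": 1}])

```text
clock: 5.85
ee_pos: [456.7, -203.0, 3.0]
orientation: [2.221, 2.222, 0.007]
wrist_force: [1.0, 5.7, 10.7]
grip_width: -0.0
```

Request:
drive_tool(rows=[{"dx": 0, "dy": 0, "dz": -0.02, "rx": 0, "ry": 0, "rz": 0, "fingers": 1}, {"dx": 0, "dy": 0, "dz": -0.045, "rx": 0, "ry": 0, "rz": 0, "fingers": 1}, {"dx": 0, "dy": 0, "dz": -0.045, "rx": 0, "ry": 0, "rz": 0, "fingers": 1}, {"dx": 0.03, "dy": 0.01, "dz": -0.03, "rx": 0, "ry": 0, "rz": 0, "fingers": 1}, {"dx": 0.035, "dy": 0.01, "dz": -0.03, "rx": 0, "ry": 0, "rz": 0, "fingers": 1}])

```text
clock: 6.35
ee_pos: [476.0, -139.2, 173.7]
orientation: [2.223, 2.217, 0.001]
wrist_force: [0.9, 0.1, -0.4]
grip_width: -0.003
```

Request:
drive_tool(rows=[{"dx": 0.045, "dy": 0.01, "dz": -0.01, "rx": 0, "ry": 0, "rz": 0, "fingers": 1}, {"dx": 0.045, "dy": 0.01, "dz": -0.01, "rx": 0, "ry": 0, "rz": 0, "fingers": 1}, {"dx": 0.045, "dy": 0.01, "dz": -0.01, "rx": 0, "ry": 0, "rz": 0, "fingers": 1}, {"dx": 0.045, "dy": 0.01, "dz": 0, "rx": 0, "ry": 0, "rz": 0, "fingers": 1}, {"dx": 0.045, "dy": 0.01, "dz": 0, "rx": 0, "ry": 0, "rz": 0, "fingers": 1}])

```text
clock: 6.85
ee_pos: [525.8, 88.0, 202.3]
orientation: [2.221, 2.221, 0.001]
wrist_force: [0.6, 0.0, -0.3]
grip_width: 0.001
```

Request:
drive_tool(rows=[{"dx": 0.02, "dy": 0, "dz": 0.015, "rx": 0, "ry": 0, "rz": 0, "fingers": 1}, {"dx": 0, "dy": 0, "dz": 0.015, "rx": 0, "ry": 0, "rz": 0, "fingers": 1}, {"dx": 0, "dy": 0, "dz": 0, "rx": 0, "ry": 0, "rz": 0, "fingers": 1}])

```text
clock: 7.15
ee_pos: [523.6, 106.9, 169.6]
orientation: [-2.217, -2.222, 0.005]
wrist_force: [-0.9, -0.7, 0.4]
grip_width: 0.001
```

```bash
python3 - <<'E'
from h import *
a=cam("top");b=cam("scene");im=np.hstack([a["pixels"][120:300,220:430],b["pixels"][150:330,130:390]])
cv2.imwrite("pics/c2.png",cv2.resize(im,None,fx=1.7,fy=1.7)[:,:,::-1])
s=env.sense();print(s["ee_pos"],s["joint_positions"])
E
```

```text
[524.94738439 105.92894133 171.66040296] [ 8.07820809e-02  3.23091167e-01 -1.53543881e-01  1.09531110e+00
 -2.46985354e-04  1.65159475e+00]
```

View pics/c2.png

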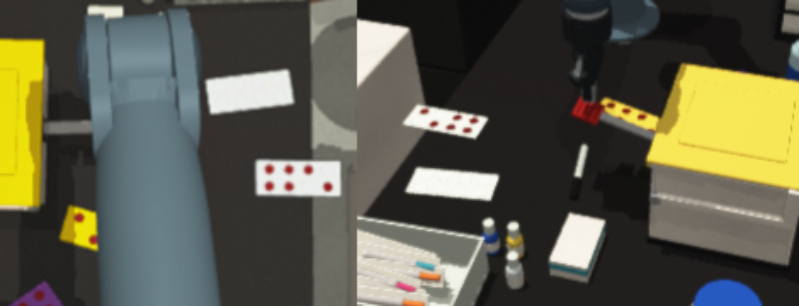

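In the top half the used tile sticks out over the end and lies straight (crop 255–340, 160–195). In the scene half the closed fingers stand above the red pad. Next I press the lever.

Request:
drive_tool(rows=[{"dx": 0, "dy": 0, "dz": 0.012, "rx": 0, "ry": 0, "rz": 0, "fingers": 1}, {"dx": 0, "dy": 0, "dz": 0.012, "rx": 0, "ry": 0, "rz": 0, "fingers": 1}, {"dx": 0, "dy": 0, "dz": 0.012, "rx": 0, "ry": 0, "rz": 0, "fingers": 1}, {"dx": 0, "dy": 0, "dz": 0.012, "rx": 0, "ry": 0, "rz": 0, "fingers": 1}, {"dx": 0, "dy": 0, "dz": 0.012, "rx": 0, "ry": 0, "rz": 0, "fingers": 1}])

```text
clock: 7.75
ee_pos: [526.9, 104.2, 112.2]
orientation: [2.22, 2.216, 0.0]
wrist_force: [0.3, -4.5, 5.7]
grip_width: 0.001
```

Request:
drive_tool(rows=[{"dx": 0, "dy": 0, "dz": 0.01, "rx": 0, "ry": 0, "rz": 0, "fingers": 1}, {"dx": 0, "dy": 0, "dz": 0.01, "rx": 0, "ry": 0, "rz": 0, "fingers": 1}, {"dx": 0, "dy": 0, "dz": 0.008, "rx": 0, "ry": 0, "rz": 0, "fingers": 1}, {"dx": 0, "dy": 0, "dz": 0.005, "rx": 0, "ry": 0, "rz": 0, "fingers": 1}, {"dx": 0, "dy": 0, "dz": 0, "rx": 0, "ry": 0, "rz": 0, "fingers": 1}])

```text
clock: 8.25
ee_pos: [523.7, 106.3, 77.3]
orientation: [-2.219, -2.22, 0.004]
wrist_force: [0.2, -0.1, 0.5]
grip_width: 0.001
```

Request:
drive_tool(rows=[{"dx": 0, "dy": 0, "dz": 0.002, "rx": 0, "ry": 0, "rz": 0, "fingers": 1}, {"dx": 0, "dy": 0, "dz": 0.002, "rx": 0, "ry": 0, "rz": 0, "fingers": 1}, {"dx": 0, "dy": 0, "dz": 0, "rx": 0, "ry": 0, "rz": 0, "fingers": 1}])

```text
clock: 8.55
ee_pos: [525.1, 106.4, 76.2]
orientation: [-2.221, -2.222, -0.0]
wrist_force: [-4.3, 0.1, 9.9]
grip_width: 0.001
```

```bash
cat >> h.py <<'E'
def tile(a,u,v,r=36,z=3):
    hsv=cv2.cvtColor(a["pixels"],cv2.COLOR_RGB2HSV).astype(int)
    m=((hsv[:,:,2]>175)&(hsv[:,:,1]<60)|((hsv[:,:,1]>130)&((hsv[:,:,0]<8)|(hsv[:,:,0]>172)))).astype(np.uint8)
    q=np.zeros_like(m);q[v-r:v+r,u-r:u+r]=m[v-r:v+r,u-r:u+r]
    c=max(cv2.findContours(cv2.morphologyEx(q,cv2.MORPH_CLOSE,np.ones((3,3))),0,1)[0],key=cv2.contourArea)
    c,s,an=cv2.minAreaRect(ray(a,c.reshape(-1,2),z)[:,:2].astype(np.float32));print(np.round(c,1),np.round(s,1),round(an,1))
E
python3 - <<'E'
from h import *
a=cam("top"); u,v=proj(a,[455,-206,3])[0].astype(int); tile(a,u,v)
tile(a,367,173,32)
im=np.vstack([a["pixels"][100:300,150:430]]);cv2.imwrite("pics/c3.png",cv2.resize(im,None,fx=2,fy=2)[:,:,::-1])
E
```

```text
[ 455.4 -205.5] [147.2  60. ] 89.5
[ 608.8 -118.9] [ 61.4 150. ] 8.3
```

View pics/c3.png

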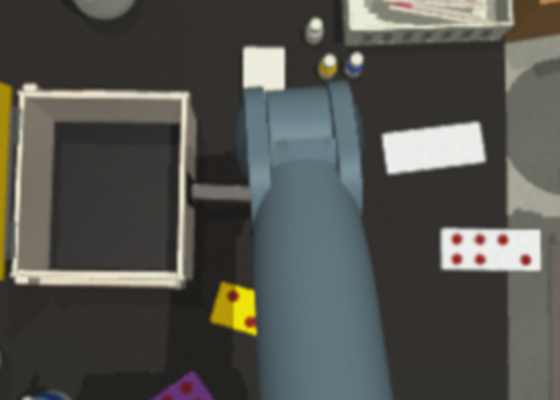

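The lid stands up at the far left and the mouth is open. The used tile measures (455.4, -205.5), so it sticks out about 49 mm, and the clean tile has not moved.

Request:
drive_tool(rows=[{"dx": 0, "dy": 0, "dz": -0.045, "rx": 0, "ry": 0, "rz": 0, "fingers": 1}, {"dx": 0, "dy": 0, "dz": -0.045, "rx": 0, "ry": 0, "rz": 0, "fingers": 1}, {"dx": -0.03, "dy": -0.005, "dz": 0, "rx": 0, "ry": 0, "rz": 0, "fingers": -1}, {"dx": -0.045, "dy": -0.01, "dz": 0, "rx": 0, "ry": 0, "rz": 0, "fingers": -1}, {"dx": -0.045, "dy": -0.01, "dz": 0, "rx": 0, "ry": 0, "rz": 0, "fingers": -1}])

```text
clock: 9.1
ee_pos: [500.7, -14.7, 165.6]
orientation: [2.218, 2.223, 0.002]
wrist_force: [1.8, 0.5, -1.0]
grip_width: 0.51
```

Request:
drive_tool(rows=[{"dx": -0.045, "dy": -0.01, "dz": 0, "rx": 0, "ry": 0, "rz": 0, "fingers": -1}, {"dx": -0.045, "dy": -0.01, "dz": 0, "rx": 0, "ry": 0, "rz": 0, "fingers": -1}, {"dx": -0.045, "dy": -0.01, "dz": 0, "rx": 0, "ry": 0, "rz": 0, "fingers": -1}, {"dx": -0.045, "dy": -0.01, "dz": 0, "rx": 0, "ry": 0, "rz": 0, "fingers": -1}, {"dx": -0.045, "dy": -0.005, "dz": 0.02, "rx": 0, "ry": 0, "rz": 0, "fingers": -1}])

```text
clock: 9.6
ee_pos: [456.4, -241.7, 147.3]
orientation: [2.217, 2.218, 0.002]
wrist_force: [1.3, -0.3, 0.1]
grip_width: 1.003
```

Request:
drive_tool(rows=[{"dx": -0.021, "dy": 0, "dz": 0.03, "rx": 0, "ry": 0, "rz": 0, "fingers": -1}, {"dx": 0, "dy": 0, "dz": 0.03, "rx": 0, "ry": 0, "rz": 0, "fingers": -1}, {"dx": 0, "dy": 0, "dz": 0.025, "rx": 0, "ry": 0, "rz": 0, "fingers": -1}, {"dx": 0, "dy": 0, "dz": 0, "rx": 0, "ry": 0, "rz": 0, "fingers": -1}])

```text
clock: 10.0
ee_pos: [452.7, -258.1, 56.6]
orientation: [-2.217, -2.216, 0.001]
wrist_force: [-0.5, -0.1, 0.2]
grip_width: 1.001
```

```bash
python3 - <<'E'
from h import *
a=cam("wrist");save(a,"w1.png");s=env.sense();print(s["ee_pos"],s["grip_width"],s["joint_positions"])
print(proj(a,[[425,-280,3],[485,-280,3],[425,-232,0],[485,-232,0]]))
E
```

```text
[ 453.93414465 -258.79184407   58.56460439] 0.9969313001860886 [-6.39604745e-01  3.96580913e-01 -3.63465427e-01  8.14908420e-01
  2.11082819e-05  9.31136547e-01]
[[239.94979485 260.39083325]
 [328.2563718  260.52584291]
 [238.00992069 190.09780424]
 [330.52333026 190.15880716]]
```

View pics/w1.png

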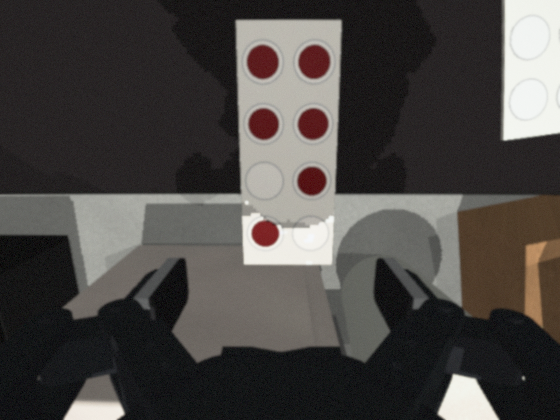

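The wrist view shows the tile's near edge at row 264, columns 244–331, and the counter rim at row 194. The fingers straddle it (186 and 375), so I descend.

Request:
drive_tool(rows=[{"dx": 0, "dy": 0.0015, "dz": 0.025, "rx": 0, "ry": 0, "rz": 0, "fingers": -1}, {"dx": 0, "dy": 0, "dz": 0.025, "rx": 0, "ry": 0, "rz": 0, "fingers": -1}, {"dx": 0, "dy": 0, "dz": 0.02, "rx": 0, "ry": 0, "rz": 0, "fingers": -1}, {"dx": 0, "dy": 0, "dz": 0.012, "rx": 0, "ry": 0, "rz": 0, "fingers": -1}, {"dx": 0, "dy": 0, "dz": 0, "rx": 0, "ry": 0, "rz": 0, "fingers": -1}])

```text
clock: 10.55
ee_pos: [456.9, -259.5, -22.3]
orientation: [-2.22, -2.222, 0.0]
wrist_force: [-0.5, -0.8, 1.2]
grip_width: 1.001
```

Request:
drive_tool(rows=[{"dx": 0, "dy": 0, "dz": 0, "rx": 0, "ry": 0, "rz": 0, "fingers": -0.2}, {"dx": 0, "dy": 0, "dz": 0, "rx": 0, "ry": 0, "rz": 0, "fingers": 0}, {"dx": 0, "dy": 0, "dz": 0, "rx": 0, "ry": 0, "rz": 0, "fingers": 0.2}, {"dx": 0, "dy": 0, "dz": 0, "rx": 0, "ry": 0, "rz": 0, "fingers": 0.5}, {"dx": 0, "dy": 0, "dz": 0, "rx": 0, "ry": 0, "rz": 0, "fingers": 1}])

```text
clock: 11.05
ee_pos: [458.2, -260.8, -20.9]
orientation: [2.219, 2.219, 0.001]
wrist_force: [0.1, 0.3, 6.2]
grip_width: 0.677
```

```bash
python3 - <<'E'
from h import *
a=cam("wrist");save(a,"w2.png");s=env.sense();print(s["ee_pos"],s["grip_width"],s["wrist_force"])
E
```

```text
[ 458.15360694 -260.75915397  -20.92801836] 0.6745501980703601 [-0.10982108 -0.15008346  6.26157587]
```

View pics/w2.png

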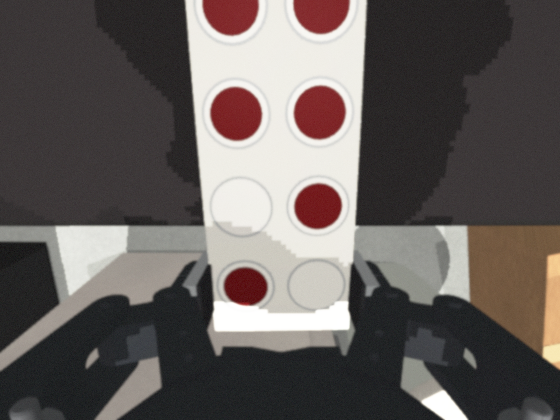

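The tile is held squarely between the pads: opening 0.67 (about 57 mm), tile columns 210–355. I lift it.

Request:
drive_tool(rows=[{"dx": 0, "dy": 0, "dz": -0.005, "rx": 0, "ry": 0, "rz": 0, "fingers": 1}, {"dx": 0, "dy": 0, "dz": -0.015, "rx": 0, "ry": 0, "rz": 0, "fingers": 1}, {"dx": 0, "dy": 0, "dz": -0.025, "rx": 0, "ry": 0, "rz": 0, "fingers": 1}, {"dx": 0, "dy": 0, "dz": -0.035, "rx": 0, "ry": 0, "rz": 0, "fingers": 1}, {"dx": 0, "dy": 0, "dz": -0.04, "rx": 0, "ry": 0, "rz": 0, "fingers": 1}])

```text
clock: 11.6
ee_pos: [455.7, -259.0, 98.2]
orientation: [-2.219, -2.219, 0.001]
wrist_force: [0.7, -0.7, -0.9]
grip_width: 0.676
```

Request:
drive_tool(rows=[{"dx": 0, "dy": 0, "dz": -0.04, "rx": 0, "ry": 0, "rz": 0, "fingers": 1}, {"dx": 0, "dy": 0, "dz": -0.04, "rx": 0, "ry": 0, "rz": 0, "fingers": 1}, {"dx": 0, "dy": 0, "dz": -0.03, "rx": 0, "ry": 0, "rz": 0, "fingers": 1}, {"dx": 0.01, "dy": 0.002, "dz": -0.015, "rx": 0, "ry": 0, "rz": 0, "fingers": 1}, {"dx": 0.02, "dy": 0.004, "dz": -0.005, "rx": 0, "ry": 0, "rz": 0, "fingers": 1}])

```text
clock: 12.1
ee_pos: [463.8, -231.2, 230.5]
orientation: [2.22, 2.216, 0.001]
wrist_force: [1.1, -0.4, -0.6]
grip_width: 0.675
```

Request:
drive_tool(rows=[{"dx": 0.03, "dy": 0.005, "dz": 0, "rx": 0, "ry": 0, "rz": 0, "fingers": 1}, {"dx": 0.035, "dy": 0.005, "dz": 0, "rx": 0, "ry": 0, "rz": 0, "fingers": 1}, {"dx": 0.035, "dy": 0.005, "dz": 0, "rx": 0, "ry": 0, "rz": 0, "fingers": 1}, {"dx": 0.035, "dy": 0.005, "dz": 0, "rx": 0, "ry": 0, "rz": 0, "fingers": 1}, {"dx": 0.035, "dy": 0.005, "dz": 0, "rx": 0, "ry": 0, "rz": 0, "fingers": 1}])

```text
clock: 12.6
ee_pos: [487.5, -58.5, 227.9]
orientation: [-2.221, -2.221, 0.0]
wrist_force: [-0.0, 0.1, -0.5]
grip_width: 0.673
```

Request:
drive_tool(rows=[{"dx": 0.035, "dy": 0.005, "dz": 0, "rx": 0, "ry": 0, "rz": 0, "fingers": 1}, {"dx": 0.035, "dy": 0.005, "dz": 0, "rx": 0, "ry": 0, "rz": 0, "fingers": 1}, {"dx": 0.035, "dy": 0.005, "dz": 0, "rx": 0, "ry": 0, "rz": 0, "fingers": 1}, {"dx": 0.035, "dy": 0.005, "dz": 0, "rx": 0, "ry": 0, "rz": 0, "fingers": 1}, {"dx": 0.035, "dy": 0.005, "dz": 0, "rx": 0, "ry": 0, "rz": 0, "fingers": 1}])

```text
clock: 13.1
ee_pos: [512.5, 116.5, 227.9]
orientation: [-2.221, -2.222, 0.001]
wrist_force: [1.0, -0.3, -0.4]
grip_width: 0.673
```

Request:
drive_tool(rows=[{"dx": 0.035, "dy": 0.005, "dz": 0, "rx": 0, "ry": 0, "rz": 0, "fingers": 1}, {"dx": 0.035, "dy": 0.005, "dz": 0, "rx": 0, "ry": 0, "rz": 0, "fingers": 1}, {"dx": 0.025, "dy": 0.002, "dz": 0, "rx": 0, "ry": 0, "rz": 0, "fingers": 1}, {"dx": 0, "dy": 0, "dz": 0, "rx": 0, "ry": 0, "rz": 0, "fingers": 1}])

```text
clock: 13.5
ee_pos: [524.5, 212.9, 227.5]
orientation: [-2.216, -2.226, -0.0]
wrist_force: [0.3, 0.6, -0.2]
grip_width: 0.677
```

```bash
python3 - <<'E'
from h import *
a=cam("wrist");b=cam("scene");im=np.hstack([a["pixels"],b["pixels"][:,130:520]])
cv2.imwrite("pics/c4.png",cv2.resize(im,None,fx=.84,fy=.84)[:,:,::-1])
s=env.sense();print(s["ee_pos"],s["grip_width"],s["wrist_force"],s["joint_positions"])
print(proj(a,[[411,245,175],[640,245,175],[411,453,175],[640,453,175]])*.84)
E
```

```text
[524.42571032 210.12449589 227.58034766] 0.6813987639943558 [-0.01219533 -0.30963881 -0.58723991] [ 2.69207007e-01  3.58345362e-01  4.36231690e-02  1.25702873e+00
 -7.20067684e-04  1.83878844e+00]
[[  86.08381413  152.31645021]
 [ 387.41756125  153.59110772]
 [  51.8809888  -181.0243793 ]
 [ 424.91244463 -178.59492514]]
```

View pics/c4.png

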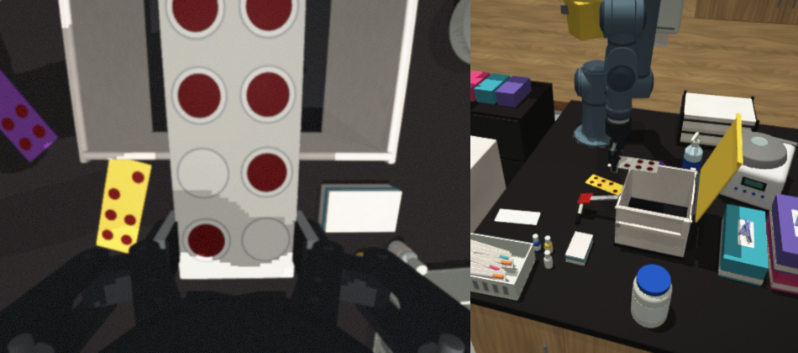

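The wrist view shows the tile held level and entering over the front rim (row 155, columns 85–390, centred). In the scene view the lid is up. I move the remaining 85 mm in and then lower.

Request:
drive_tool(rows=[{"dx": 0.025, "dy": 0, "dz": 0, "rx": 0, "ry": 0, "rz": 0, "fingers": 1}, {"dx": 0.03, "dy": 0, "dz": 0, "rx": 0, "ry": 0, "rz": 0, "fingers": 1}, {"dx": 0.02, "dy": 0, "dz": 0, "rx": 0, "ry": 0, "rz": 0, "fingers": 1}, {"dx": 0.01, "dy": 0, "dz": 0.015, "rx": 0, "ry": 0, "rz": 0, "fingers": 1}, {"dx": 0, "dy": 0, "dz": 0.025, "rx": 0, "ry": 0, "rz": 0, "fingers": 1}])

```text
clock: 14.1
ee_pos: [526.4, 295.6, 189.2]
orientation: [2.22, 2.22, 0.006]
wrist_force: [-0.1, -0.4, -0.6]
grip_width: 0.679
```

Request:
drive_tool(rows=[{"dx": 0, "dy": 0, "dz": 0.025, "rx": 0, "ry": 0, "rz": 0, "fingers": 1}, {"dx": 0, "dy": 0, "dz": 0.025, "rx": 0, "ry": 0, "rz": 0, "fingers": 1}, {"dx": 0, "dy": 0, "dz": 0.015, "rx": 0, "ry": 0, "rz": 0, "fingers": 1}, {"dx": 0, "dy": 0, "dz": 0.01, "rx": 0, "ry": 0, "rz": 0, "fingers": 1}, {"dx": 0, "dy": 0, "dz": 0, "rx": 0, "ry": 0, "rz": 0, "fingers": 1}])

```text
clock: 14.6
ee_pos: [524.0, 293.5, 111.4]
orientation: [-2.222, -2.219, 0.005]
wrist_force: [0.4, -0.4, -0.4]
grip_width: 0.678
```

Release, then rise straight up.

Request:
drive_tool(rows=[{"dx": 0, "dy": 0, "dz": 0, "rx": 0, "ry": 0, "rz": 0, "fingers": -1}, {"dx": 0, "dy": 0, "dz": 0, "rx": 0, "ry": 0, "rz": 0, "fingers": -1}, {"dx": 0, "dy": 0, "dz": 0, "rx": 0, "ry": 0, "rz": 0, "fingers": -1}, {"dx": 0, "dy": 0, "dz": 0, "rx": 0, "ry": 0, "rz": 0, "fingers": -1}])

```text
clock: 15.0
ee_pos: [525.5, 295.3, 113.6]
orientation: [2.221, 2.221, 0.002]
wrist_force: [-0.3, -0.2, 0.2]
grip_width: 0.999
```

Request:
drive_tool(rows=[{"dx": 0, "dy": 0, "dz": -0.03, "rx": 0, "ry": 0, "rz": 0, "fingers": -1}, {"dx": 0, "dy": 0, "dz": -0.045, "rx": 0, "ry": 0, "rz": 0, "fingers": -1}, {"dx": 0, "dy": 0, "dz": -0.045, "rx": 0, "ry": 0, "rz": 0, "fingers": -1}, {"dx": 0, "dy": 0, "dz": 0, "rx": 0, "ry": 0, "rz": 0, "fingers": -1}])

```text
clock: 15.4
ee_pos: [528.4, 296.8, 240.5]
orientation: [2.218, 2.218, 0.019]
wrist_force: [0.4, -0.4, 0.4]
grip_width: 1.002
```

```bash
python3 - <<'E'
from h import *
a=cam("wrist");b=cam("scene");im=np.hstack([a["pixels"],b["pixels"][:,130:520]])
cv2.imwrite("pics/c5.png",cv2.resize(im,None,fx=.84,fy=.84)[:,:,::-1])
E
```

```text
(no output)
```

View pics/c5.png

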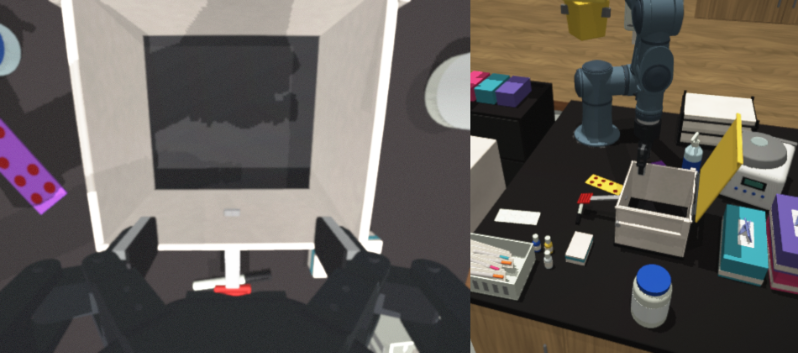

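The mouth is clear, but the bin floor looks plain black and I cannot see the tile on it. I move off and check the bin from above before shutting the lid.

Request:
drive_tool(rows=[{"dx": -0.038, "dy": 0, "dz": 0, "rx": 0, "ry": 0, "rz": 0, "fingers": -1}, {"dx": -0.038, "dy": 0, "dz": 0, "rx": 0, "ry": 0, "rz": 0, "fingers": -1}, {"dx": -0.038, "dy": 0, "dz": 0, "rx": 0, "ry": 0, "rz": 0, "fingers": -1}, {"dx": -0.038, "dy": 0, "dz": 0, "rx": 0, "ry": 0, "rz": 0, "fingers": -1}, {"dx": -0.038, "dy": 0, "dz": 0, "rx": 0, "ry": 0, "rz": 0, "fingers": -1}])

```text
clock: 16.0
ee_pos: [523.6, 103.7, 231.0]
orientation: [-2.219, -2.221, 0.004]
wrist_force: [0.2, -0.0, -0.7]
grip_width: 0.994
```

```bash
python3 - <<'E'
from h import *
a=cam("top");b=cam("scene");w=cam("wrist")
g=lambda p:(255*(p/255.)**.45).astype(np.uint8)
A=cv2.resize(g(a["pixels"][110:290,140:440]),(500,300));B=cv2.resize(g(b["pixels"][150:320,270:420]),(300,300),interpolation=3)
W=cv2.resize(g(w["pixels"]),(400,300)); B2=cv2.resize(g(b["pixels"]),(400,300))
cv2.imwrite("pics/c6.png",np.vstack([np.hstack([A,B]),np.hstack([W,B2])])[:,:,::-1]);print(env.sense()["ee_pos"])
E
```

```text
[523.86615804 103.2421628  231.19323825]
```

View pics/c6.png

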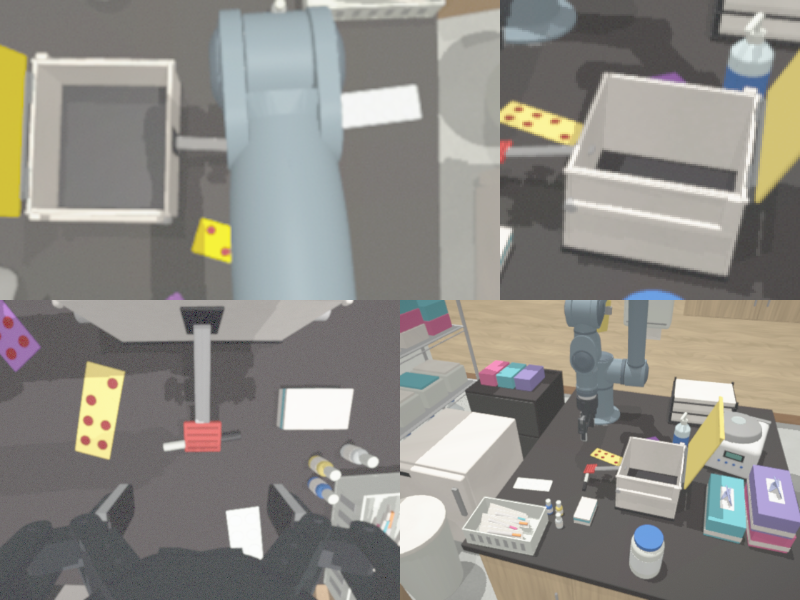

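I can't see the tile anywhere: it is not on the counter, not in the jaws and not on the dark bin floor. I check how high that dark surface lies, since it could be something drawn above the real floor.

```bash
python3 - <<'E'
from h import *
w=cam("wrist"); s=env.sense(); tcp=np.array([525,105,232.8])
a=cam("top")
# wrist camera as at the c5 picture: same orientation, 190 mm farther in +y
w2=dict(w); o=-w["R"].T@w["t"]; w2["t"]=-w["R"]@(o+[0,190,0])
C=np.array([[143,36],[320,36],[308,188],[155,188]])/.84
R=np.array([[100,248],[370,245]])/.84
print("rim175",ray(w2,R,175).round())
for z in (-30,0,6,20,40,60,80): print(z,ray(w2,C,z)[:,:2].round().tolist())
hs=a["pixels"]; r=192; print(hs[r,150:262:2].sum(1)//3)
c=210; print(hs[130:255:2,c].sum(1)//3)
for z in (0,6,40): print(z,proj(a,[[525,245,z],[525,453,z],[411,349,z],[640,349,z]]).round(1).tolist())
E
```

```text
rim175 [[407. 243. 175.]
 [638. 245. 175.]]
-30 [[393.0, 456.0], [643.0, 455.0], [640.0, 231.0], [393.0, 232.0]]
0 [[403.0, 449.0], [634.0, 448.0], [631.0, 241.0], [403.0, 241.0]]
6 [[405.0, 448.0], [632.0, 447.0], [630.0, 242.0], [405.0, 243.0]]
20 [[410.0, 444.0], [628.0, 443.0], [626.0, 247.0], [409.0, 247.0]]
40 [[416.0, 439.0], [622.0, 438.0], [620.0, 253.0], [416.0, 254.0]]
60 [[423.0, 435.0], [616.0, 434.0], [614.0, 260.0], [422.0, 260.0]]
80 [[429.0, 430.0], [611.0, 429.0], [609.0, 266.0], [429.0, 266.0]]
[105  98  86  50 215 147 109 110 110 110 111 112 109  61  43  47  52  52
  53  53  54  54  55  52  54  55  56  55  56  55  56  55  55  55  56  55
  57  54  40  39  38  42  40  39  43 142 103  24  75 101  81  79  79  68
  64  58]
[ 47  47  46  47  46  47  46  69 193 201 102 104 105 103 103  90  47  45
  46  44  46  50  54  54  54  55  56  55  55  56  55  56  54  55  56  55
  57  57  56  57  56  57  55  56  58  57  57  57  57  57  58  57  52 205
 209 206 152  43  41  40  41  46  46]
0 [[246.0, 199.1], [177.1, 198.0], [210.3, 236.5], [212.7, 160.9]]
6 [[245.8, 198.9], [176.7, 197.8], [210.0, 236.4], [212.4, 160.5]]
40 [[244.8, 197.6], [173.8, 196.5], [208.0, 236.2], [210.5, 158.2]]
```

```bash
python3 - <<'E'
from h import *
for n in ("top","scene"):
    c=cam(n);p=c["pixels"]; old=cv2.imread(f"pics/{n}.png")[:,:,::-1]
    d=(np.abs(p.astype(int)-old).max(2)>45).astype(np.uint8)
    d=cv2.morphologyEx(d,cv2.MORPH_OPEN,np.ones((3,3)))
    k,_,st,ce=cv2.connectedComponentsWithStats(d)
    print(n,[(s[:5].tolist(),p[int(y),int(x)].tolist(),old[int(y),int(x)].tolist()) for s,(x,y) in zip(st[1:],ce[1:]) if s[4]>15])
t=cam("top")["pixels"];s=cam("scene")["pixels"]
g=lambda p:(255*(p/255.)**.35).astype(np.uint8)
A=cv2.resize(g(t[140:250,145:260]),(400,380),interpolation=2);B=cv2.resize(g(s[150:320,290:410]),(380,380),interpolation=2)
cv2.imwrite("pics/c7.png",np.hstack([A,B])[:,:,::-1])
E
```

```text
top [([325, 113, 11, 3, 33], [76, 94, 101], [220, 221, 206]), ([82, 117, 165, 127, 16555], [117, 109, 98], [237, 219, 10]), ([249, 116, 127, 249, 15163], [109, 132, 141], [53, 49, 47]), ([255, 245, 8, 17, 91], [185, 153, 10], [237, 228, 10]), ([206, 287, 51, 43, 993], [99, 52, 116], [149, 75, 177]), ([324, 323, 28, 39, 752], [105, 127, 136], [61, 74, 80]), ([404, 340, 156, 41, 3748], [107, 107, 98], [38, 45, 48]), ([475, 371, 83, 49, 3288], [31, 30, 28], [108, 131, 137]), ([288, 373, 52, 47, 1093], [98, 121, 128], [57, 68, 71]), ([420, 383, 24, 18, 322], [27, 27, 24], [62, 75, 80]), ([362, 395, 5, 8, 37], [75, 90, 97], [52, 49, 45]), ([273, 400, 7, 9, 50], [76, 93, 98], [49, 47, 43]), ([370, 417, 7, 3, 17], [73, 89, 94], [52, 49, 46])]
scene [([84, 0, 58, 100, 2614], [139, 112, 73], [46, 56, 62]), ([206, 0, 40, 75, 1265], [140, 112, 74], [40, 50, 54]), ([238, 0, 53, 75, 2376], [35, 44, 48], [110, 92, 29]), ([320, 0, 28, 31, 828], [36, 44, 49], [106, 109, 99]), ([295, 32, 53, 90, 3049], [37, 47, 51], [144, 116, 77]), ([240, 83, 8, 14, 55], [33, 41, 46], [134, 109, 72]), ([270, 88, 20, 26, 310], [39, 49, 54], [98, 121, 133]), ([249, 106, 5, 11, 44], [40, 47, 51], [140, 113, 75]), ([256, 135, 199, 129, 9879], [121, 113, 103], [248, 232, 87]), ([262, 136, 9, 4, 31], [93, 93, 91], [24, 30, 34]), ([255, 149, 9, 14, 91], [16, 17, 18], [105, 129, 142]), ([275, 167, 12, 6, 56], [93, 115, 125], [48, 59, 66]), ([197, 218, 50, 21, 687], [33, 31, 30], [249, 249, 244]), ([432, 243, 20, 64, 1083], [41, 108, 115], [73, 185, 195]), ([321, 266, 19, 6, 58], [241, 237, 229], [168, 160, 147])]
```

View pics/c7.png

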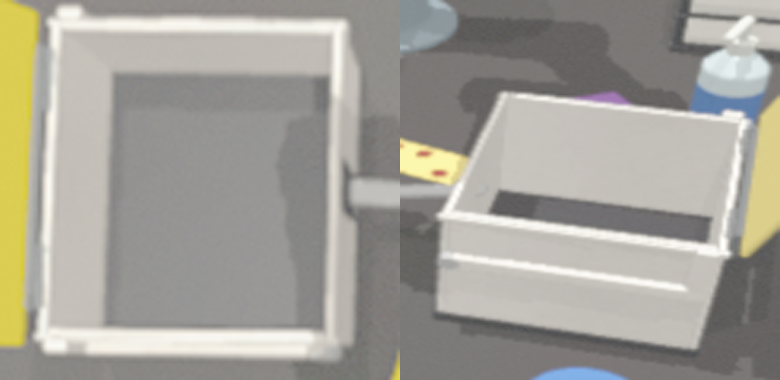

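Neither view shows the tile inside the bin, and nothing new appears anywhere on the counter, the floor or the gripper. The dark liner lies at about floor level (0–10 mm), so it probably covers the 3 mm tile. The jaws held the tile (0.68) until I opened them inside the mouth, so it can only have dropped in there. Next I take the pad between the jaws and raise the lever.

Request:
drive_tool(rows=[{"dx": 0, "dy": 0, "dz": 0.04, "rx": 0, "ry": 0, "rz": 0, "fingers": -1}, {"dx": 0, "dy": 0, "dz": 0.04, "rx": 0, "ry": 0, "rz": 0, "fingers": -1}, {"dx": 0, "dy": 0, "dz": 0.04, "rx": 0, "ry": 0, "rz": 0, "fingers": -1}, {"dx": 0, "dy": 0, "dz": 0.03, "rx": 0, "ry": 0, "rz": 0, "fingers": -1}, {"dx": 0, "dy": 0, "dz": 0, "rx": 0, "ry": 0, "rz": 0, "fingers": -1}])

```text
clock: 16.95
ee_pos: [520.7, 105.6, 78.5]
orientation: [-2.216, -2.219, 0.011]
wrist_force: [-0.9, 0.4, -0.0]
grip_width: 1.001
```

Request:
drive_tool(rows=[{"dx": 0, "dy": 0, "dz": 0.02, "rx": 0, "ry": 0, "rz": 0, "fingers": -1}, {"dx": 0, "dy": 0, "dz": 0.015, "rx": 0, "ry": 0, "rz": 0, "fingers": -1}, {"dx": 0, "dy": 0, "dz": 0, "rx": 0, "ry": 0, "rz": 0, "fingers": 0}, {"dx": 0, "dy": 0, "dz": 0, "rx": 0, "ry": 0, "rz": 0, "fingers": 0.5}, {"dx": 0, "dy": 0, "dz": 0, "rx": 0, "ry": 0, "rz": 0, "fingers": 1}])

```text
clock: 17.45
ee_pos: [525.9, 105.5, 49.8]
orientation: [2.22, 2.221, 0.003]
wrist_force: [-1.7, -0.1, 7.0]
grip_width: 0.571
```

Request:
drive_tool(rows=[{"dx": 0, "dy": 0, "dz": 0, "rx": 0, "ry": 0, "rz": 0, "fingers": 1}, {"dx": 0, "dy": 0, "dz": 0, "rx": 0, "ry": 0, "rz": 0, "fingers": 1}])

```text
clock: 17.65
ee_pos: [525.9, 105.5, 49.8]
orientation: [2.22, 2.221, 0.003]
wrist_force: [-1.8, -0.5, 6.2]
grip_width: 0.569
```

Request:
drive_tool(rows=[{"dx": -0.001, "dy": 0, "dz": -0.008, "rx": 0, "ry": 0, "rz": 0, "fingers": 1}, {"dx": -0.001, "dy": 0, "dz": -0.008, "rx": 0, "ry": 0, "rz": 0, "fingers": 1}, {"dx": -0.001, "dy": 0, "dz": -0.008, "rx": 0, "ry": 0, "rz": 0, "fingers": 1}, {"dx": -0.001, "dy": 0, "dz": -0.008, "rx": 0, "ry": 0, "rz": 0, "fingers": 1}, {"dx": -0.001, "dy": 0, "dz": -0.008, "rx": 0, "ry": 0, "rz": 0, "fingers": 1}])

```text
clock: 18.15
ee_pos: [525.6, 101.2, 88.9]
orientation: [-2.22, -2.221, -0.005]
wrist_force: [3.1, 5.1, -6.1]
grip_width: 0.568
```

Request:
drive_tool(rows=[{"dx": 0.001, "dy": 0, "dz": -0.008, "rx": 0, "ry": 0, "rz": 0, "fingers": 1}, {"dx": 0.001, "dy": 0, "dz": -0.008, "rx": 0, "ry": 0, "rz": 0, "fingers": 1}, {"dx": 0.001, "dy": 0, "dz": -0.006, "rx": 0, "ry": 0, "rz": 0, "fingers": 1}, {"dx": 0.001, "dy": 0, "dz": -0.006, "rx": 0, "ry": 0, "rz": 0, "fingers": 1}, {"dx": 0, "dy": 0, "dz": 0, "rx": 0, "ry": 0, "rz": 0, "fingers": 1}])

```text
clock: 18.65
ee_pos: [525.6, 104.5, 117.0]
orientation: [2.221, 2.221, 0.003]
wrist_force: [3.6, 3.4, -2.1]
grip_width: 0.563
```

Request:
drive_tool(rows=[{"dx": 0, "dy": 0, "dz": 0, "rx": 0, "ry": 0, "rz": 0, "fingers": -1}, {"dx": 0, "dy": 0, "dz": 0, "rx": 0, "ry": 0, "rz": 0, "fingers": -1}, {"dx": 0, "dy": 0, "dz": 0, "rx": 0, "ry": 0, "rz": 0, "fingers": -1}, {"dx": 0, "dy": 0, "dz": 0, "rx": 0, "ry": 0, "rz": 0, "fingers": -1}, {"dx": 0, "dy": 0, "dz": 0, "rx": 0, "ry": 0, "rz": 0, "fingers": -1}])

```text
clock: 19.15
ee_pos: [524.5, 104.0, 115.5]
orientation: [-2.221, -2.221, 0.001]
wrist_force: [-1.0, -0.3, -0.0]
grip_width: 1.001
```

Request:
drive_tool(rows=[{"dx": 0, "dy": 0, "dz": -0.03, "rx": 0, "ry": 0, "rz": 0, "fingers": -1}, {"dx": 0, "dy": 0, "dz": -0.04, "rx": 0, "ry": 0, "rz": 0, "fingers": -1}, {"dx": 0, "dy": 0, "dz": -0.04, "rx": 0, "ry": 0, "rz": 0, "fingers": -1}, {"dx": -0.03, "dy": -0.01, "dz": -0.02, "rx": 0, "ry": 0, "rz": 0, "fingers": -1}, {"dx": -0.04, "dy": -0.02, "dz": 0, "rx": 0, "ry": 0, "rz": 0, "fingers": -1}])

```text
clock: 19.65
ee_pos: [498.0, 34.2, 249.4]
orientation: [2.213, 2.221, 0.008]
wrist_force: [0.2, -0.7, -0.1]
grip_width: 0.997
```

Request:
drive_tool(rows=[{"dx": -0.04, "dy": -0.02, "dz": 0, "rx": 0, "ry": 0, "rz": 0, "fingers": -1}, {"dx": -0.045, "dy": -0.01, "dz": 0, "rx": 0, "ry": 0, "rz": 0, "fingers": -1}, {"dx": -0.045, "dy": -0.01, "dz": 0, "rx": 0, "ry": 0, "rz": 0, "fingers": -1}, {"dx": -0.045, "dy": -0.01, "dz": 0, "rx": 0, "ry": 0, "rz": 0, "fingers": -1}, {"dx": -0.045, "dy": -0.01, "dz": 0, "rx": 0, "ry": 0, "rz": 0, "fingers": -1}])

```text
clock: 20.15
ee_pos: [434.1, -187.5, 245.9]
orientation: [2.221, 2.221, 0.0]
wrist_force: [1.0, 0.7, 0.3]
grip_width: 0.998
```

Request:
drive_tool(rows=[{"dx": -0.045, "dy": 0, "dz": 0, "rx": 0, "ry": 0, "rz": 0, "fingers": -1}, {"dx": -0.045, "dy": 0, "dz": 0, "rx": 0, "ry": 0, "rz": 0, "fingers": -1}, {"dx": -0.045, "dy": 0, "dz": 0, "rx": 0, "ry": 0, "rz": 0, "fingers": -1}, {"dx": 0, "dy": 0, "dz": 0, "rx": 0, "ry": 0, "rz": 0, "fingers": -1}, {"dx": 0, "dy": 0, "dz": 0, "rx": 0, "ry": 0, "rz": 0, "fingers": -1}])

```text
clock: 20.65
ee_pos: [434.5, -321.5, 245.3]
orientation: [-2.223, -2.219, -0.0]
wrist_force: [-0.3, 0.4, -0.1]
grip_width: 0.999
```

```bash
python3 - <<'E'
from h import *
a=cam("top");b=cam("scene")
cv2.imwrite("pics/c8.png",cv2.resize(np.hstack([a["pixels"][90:390],b["pixels"][90:390,60:480]]),None,fx=.8,fy=.8)[:,:,::-1])
tile(a,367,173,32);s=env.sense();print(s["ee_pos"],s["wrist_force"],s["clock"])
old=cv2.imread("pics/scene.png")[:,:,::-1].astype(int);d=np.abs(b["pixels"]-old).max(2)
for n,(r0,r1,c0,c1) in dict(lid=(190,300,300,405),lancet=(275,315,243,278),bottles=(275,322,200,232),clean=(245,270,155,218),marker=(232,265,255,268),pad=(204,224,255,280)).items(): print(n,(d[r0:r1,c0:c1]>45).sum())
E
```

```text
[ 608.9 -119.1] [ 61.4 150.5] 8.3
[ 434.77033073 -319.82580425  245.67646879] [-0.15061315  0.36112126  0.19771309] 20.75
lid 0
lancet 0
bottles 0
clean 0
marker 0
pad 0
```

View pics/c8.png

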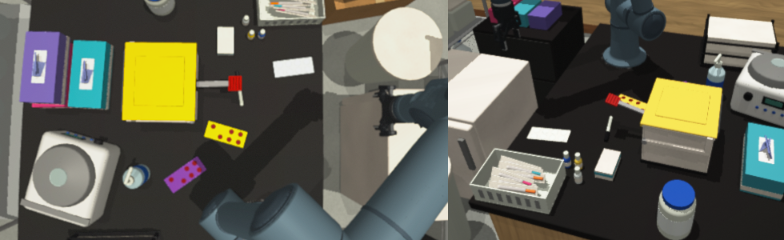

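The lid is shut, the lever is back at rest, and nothing else has moved. I hand the job in.

```bash
python3 -c "
from h import *
env.close_job()"
```

```text
the job is handed in; nothing more can be done
```

The job is handed in at about 21 s and the lid is shut, but one check failed: I never saw the used tile lying in the bin.

**What I did**
- I slid the tile under a closed fingertip until it stuck out about 49 mm over the counter's end.
- I pressed the lever fully down, to its stop at about 10 N, and the camera showed the lid standing up.
- I gripped the tile by its long edges, lowered it inside the mouth and let it go with the fingertips about 60 mm below the rim.
- I took the lever pad between the jaws and raised it about 68 mm, then let go. The lid fell shut.

**Last checks**
- **Lid and lever:** the last scene picture matches the first one there, so the lid is shut and the lever is at rest.
- **Other things:** the lancet box, bottles and marker show no change. The clean tile is within about 0.6 mm of where it started.
- **Robot:** it stands clear and touches nothing.
- **Tile, not confirmed:** after the release no camera view showed it on the bin's dark floor. It was not on the counter or in the gripper either. The jaws held it (opening 0.68) until I opened them inside the mouth. It most likely lies in the bin under the dark floor surface, but that is inferred, not seen.

I viewed 12 pictures, two over the budget.

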